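# Centre the perfume bottle on its stand

### The job

The wobbly perfume bottle stands too near the rim of its little round wooden stand. Nudge it low down with light taps of the fingertips until it stands upright in the middle of that stand, without knocking it over and without pinching or lifting it. Leave everything else where it is.

Things in the scene. Friction and masses are not known exactly. Their poses are not given: they have to be found in the camera images.
- bottle: round amber glass perfume bottle, 66 mm tall, loose, 90 to 150 g, top-heavy: foot 26 mm across, wide low belly, neck 14 mm, ribbed aluminium twist cap 22 mm across from 46 mm up. Origin: centre of the underside; z up. Starts upright on its stand, 17 to 25 mm off the centre in any direction. Friction on the stand about 0.45 to 0.6. Over 10 N of finger force on it is rough or a pinch
- bottle_belly (a point): centre of the bottle's belly, its widest part: 40 mm across, from 10 to 18 mm above its underside; this point is on the axis 14 mm above the underside. Pushed here at about 30 mm/s the bottle slides upright; pushed at the neck or cap, or struck fast, it topples. Centred means the bottle's axis within 6 mm of the stand's axis
- stand: fixed pale turned wood stand under the bottle, round, 40 mm high: foot disc 88 mm across (8 mm high), waist 60 mm across, flat top disc 76 mm across with no rim. Origin: centre of its underside on the table; z up; its yaw means nothing. Its top is 40 mm above the origin.
- stand_top (a point): centre of the top face of the bottle's stand, 40 mm above the table
- other_stand: an identical fixed stand, left or right of the first, carrying the bird figure; origin: centre of its underside
- bird: bystander: loose terracotta bird figure, 51 mm high, about 75 mm long, 26 mm wide over the body (foot disc 34 mm across), standing in the middle of the other stand; origin: centre of its underside
- bowl: bystander: blue melamine bowl, 120 mm across, 48 mm high; origin: centre of its underside
- torch: bystander: black plastic solar torch lying on the table, about 112 mm long (its x axis) and 40 mm wide and high; origin: on the underside near its middle
- betel_box: bystander: closed aluminium betel box, 88 x 118 mm, 44 mm high; origin: centre of its underside
- tumbler: bystander: steel tumbler, 66 mm across, 75 mm high; origin: centre of its underside
- matchbox: bystander: matchbox, 36 x 55 mm, 16 mm high, lying between the two stands; origin: centre of its underside
Not all that is in view belongs to the job. Leave any turquoise look-alike of the bottle alone. Leave any turquoise look-alike of the stand alone.

How it is judged:
By the outcome, as a careful person would: the job done as asked, in the order asked, and still so for the second after the job is handed in, with the robot touching nothing.
It also fails if it takes over 45 s, if anything falls off the work surface, if the arm or the gripper's body presses on something with over 40 N, if the wrist force passes 120 N, or if a joint passes its speed limit or range.

### The arm

A 6-joint arm with a two-finger parallel gripper is mounted at the origin on the work surface. World frame = base frame: x ahead of the robot, y to its left, z up, the work surface at z = 0. Lengths are in m, angles in rad, forces in N, time in s.
With the tool pointing down it reaches from about 0.25 to 0.725 m from the base axis. Payload 4 kg.
Tool frame: the origin (TCP) lies at the very end of the fingers, on their centre line; the grasp point (between the pads) lies 19 mm behind it; z points along the fingers, y is the line along which they close (so a half turn about z gives the same grasp; the last joint's range is limited). The gripper opens to 85 mm and grips with 20 to 120 N. Pads are 22 mm wide; open, the fingers measure 114 mm over their backs; the gripper's body (76 mm by 85 mm) begins 54 mm behind the grasp point. The pads swing forward as they close: fully open they stand 13 mm farther back than shut.
Start: joints at [-1.234, 0.241, 0.005, 1.335, 0, 1.571], TCP at [0.165, -0.472, 0.231] pointing down, gripper open.
Joint ranges: [-2.72, 2.72], [-1.05, 1.87], [-1.09, 1.28], [-1.99, 2.15], [-1.42, 1.44], [-3.14, 3.14]. Speed limits (rad/s): [2.79, 2.79, 3.14, 3.14, 3.14, 3.14].

### API

Orientations are given as a unit quaternion [x, y, z, w].
In Python, from workcell import bot, vision, workorder, boxes_of gives the robot as it stands.
- The arm moves only by the tool send_rows, never from a script. Its argument "motion" is text: rows parted by semicolons, each of 5 numbers parted by spaces: the closure, from -1 (fully open) to 1 (shut), so that 0 is half open, then the shift along the tool's x, y, z in cm, then the turn about the tool's z in rad. In form: claw x y z twist; .... A call has 1 to 5 rows; each row is the pose to reach, as a shift and turn from the pose commanded when the call began, along the tool's axes at that moment; what a row does not reach only later rows make up. A row lasts 1/10 s, in which the tool goes at most 50 mm and 8.59 degrees, less where a joint would pass 70% of its speed; a pose out of reach is approached as far as the arm can. A call with a gripper value outside its range is refused whole. The fingers move at their own pace and stop on an object; the grip force is fixed at half the most. Time passes only in rows, so rows that repeat a pose let the fingers close. It gives the time, the measured TCP pose, the force, the opening and the grip force at its end, in the units of the state.
- bot.get_obs(): the state, without advancing time (a new reading comes with each control period).
- vision.camera(name): name is "scene" or "top"; returns the picture (420x560x3 uint8, red, green, blue); there is no depth.
- vision.camera_model(name): a dict with "fov_y" (degrees; the focal length in pixels is half the picture's height over the tangent of half this angle, whatever the lens; pixels are square), "cx", "cy" (the principal point, pixels), "world_from_camera" (4x4, takes a point from camera to world coordinates). Camera axes: x right, y down, z forward; pixel columns grow to the right and rows downward; lengths in m; the calibration is good to about 2 mm. A picture is of the moment at which its call begins. camera_model takes no time and is no camera call.
- workorder.job_done(): hands the job in; it is judged then, once.
Trained networks look in the newest picture that a camera, given by its name, has taken for a name from the list of things; names that differ only in an ending like _2 or _b are one class to them, and where a whole thing is asked for, a point or a joint stands for the part that bears it (a point fixed in the world has none). Each returns a list of dicts, best first, with "conf" (0 to 1); they miss things now and then, are a little off and sometimes report something else, mostly with a low value. They report only what shows in the picture. A call takes as long as a camera call. They do not tell look-alikes from the thing itself.
- boxes_of(camera, target): "rect" ([centre column, centre row, width, height] in pixels, round what is visible of it).
The state is a dict: "clock": time; "joint_pos": joint angles; "joint_vel": joint speeds; "tau": joint torques, N m; "eef_pos": TCP position; "tool_rot": TCP orientation; "ft_force": force on the tool from outside, world axes, zero at the start; "ft_torque": the same for the moment, N m; "grip_width": finger opening in m; "grasp_force": force on a finger pad.
Only numpy, scipy, OpenCV 4.12 (cv2) and the standard library are available. Lean on these libraries where they do the work, as an engineer would, in place of code of your own. Each camera call takes 0.05 s, during which the arm holds its last target. There are 200 camera calls.

## Working session

There is one attempt and no reset: what is moved stays moved. The work goes in short steps, Python scripts to look and compute and a tool call to move; the robot and the scene stay as the last step left them, time stands still between calls to the robot, and variables do not carry over. Pictures are saved under pics/ and viewed, at most 10 in all, crops included, and the job is handed in when it is done.

Besides the shell and the picture viewer there is one more tool, called after ">>>" as name(argument=value, ...) on one line, values as JSON. send_rows: Moves the arm, as the interface text tells. Its arguments: {"type":"object","properties":{"motion":{"type":"string"}},"required":["motion"]}

```bash
mkdir -p pics
cat > h.py <<'E'
import numpy as np, cv2
from workcell import bot, vision, workorder, boxes_of
def cam(n):
    m=vision.camera_model(n); f=210/np.tan(np.radians(m["fov_y"])/2); return m,f,np.array(m["world_from_camera"])
def ray(n,u,v):
    m,f,T=cam(n); d=T[:3,:3]@np.array([(u-m["cx"])/f,(v-m["cy"])/f,1]); return T[:3,3],d/np.linalg.norm(d)
def atz(n,u,v,z):
    o,d=ray(n,u,v); return o+d*(z-o[2])/d[2]
def tri(a,b):
    (o1,d1),(o2,d2)=ray("scene",*a),ray("top",*b)
    A=np.stack([d1,-d2],1); s=np.linalg.lstsq(A,o2-o1,rcond=None)[0]; p,q=o1+s[0]*d1,o2+s[1]*d2
    return (p+q)/2,np.linalg.norm(p-q)
def proj(n,p):
    m,f,T=cam(n); c=T[:3,:3].T@(np.array(p)-T[:3,3]); return f*c[0]/c[2]+m["cx"],f*c[1]/c[2]+m["cy"]
def shot(n,f=None):
    i=vision.camera(n)
    if f: cv2.imwrite("pics/"+f,i[:,:,::-1])
    return i
E
python3 - <<'E'
from h import *
np.set_printoptions(precision=4,suppress=True)
a=shot("scene");b=shot("top")
cv2.imwrite("pics/a.png",a[:,:,::-1]);cv2.imwrite("pics/b.png",b[:,:,::-1])
for n in("scene","top"):
    print(n,cam(n)[1],cam(n)[2].tolist())
    for t in("bottle","stand","bird"):
        for r in boxes_of(n,t)[:4]: print(n,t,np.round(r["rect"],1),round(r["conf"],2))
o=bot.get_obs();print(o["clock"],o["eef_pos"],o["tool_rot"],o["grip_width"])
E
```

```text
scene 457.80571627728125 [[-0.7786008303697297, 0.39505292429043437, -0.4875591594433887, 1.0326523737140083], [0.6272234643260635, 0.5137980513405156, -0.585322379751108, 0.5739614159722318], [0.019273628261921437, -0.7615410359581848, -0.6478300531816628, 0.7349974783534251], [0.0, 0.0, 0.0, 1.0]]
scene bottle [217.2 211.3  20.   25.6] 0.9
scene bottle [254.5 185.7  12.7  22.6] 0.7
scene stand [295.8 172.9  29.5  27.8] 0.85
scene stand [257.7 200.8  34.8  31.1] 0.77
scene bird [332.1 267.6  10.9  30.9] 0.59
scene bird [328.8 213.8  36.1  40.5] 0.23
top 412.50085521404793 [[-0.01275122565464482, -0.9969318670954672, 0.07722861266298564, 0.49522462613713564], [-0.9997768919295038, 0.014012045344201298, 0.015805978269416005, -0.008684661893771334], [-0.016839614249902792, -0.07700983674062158, -0.9968881143022507, 0.9221253062806227], [0.0, 0.0, 0.0, 1.0]]
top bottle [347.1 220.2  14.2  18.7] 0.72
top bottle [353.9 181.4  18.9  13.9] 0.61
top bottle [197.3 206.3  26.6  27.7] 0.2
top stand [361.2 298.8  39.1  39.6] 0.68
top stand [346.9 231.2  39.3  40.3] 0.59
top stand [281.4 280.9  35.5  54.7] 0.17
top bird [196.1 206.1  28.4  24.6] 0.85
0.4 [ 0.1652 -0.4718  0.2311] [ 0.9859  0.1676 -0.     -0.0002] 0.08564414773063227
```

View pics/a.png

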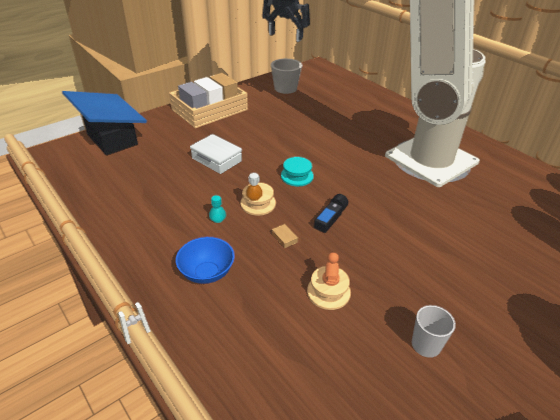

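View pics/b.png

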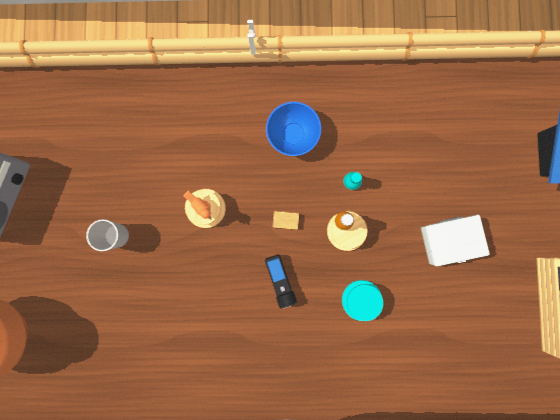

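Candidates for the bottle: the amber one at scene (254,187) / top (346,220), which stands on the pale stand at top (347,231), and a turquoise one at scene (217,211) / top (353,181). The amber one fits. For the stand, the pale one beneath it fits; the turquoise one at top (362,300) does not, and the bird's stand is at top (205,208).

```bash
cat >> h.py <<'E'
def fit(n,model_pts,p0,img=None): pass
def circ(c,r,z,k=40):
    t=np.linspace(0,2*np.pi,k,endpoint=False); return np.stack([c[0]+r*np.cos(t),c[1]+r*np.sin(t),0*t+z],1)
def crop(n,img,u,v,h,s,marks=(),f=None):
    u,v=int(u),int(v); c=cv2.resize(img[v-h:v+h,u-h:u+h,::-1],None,fx=s,fy=s,interpolation=cv2.INTER_CUBIC)
    for P,col in marks:
        q=np.array([[(a-u+h+.5)*s,(b-v+h+.5)*s] for a,b in (proj(n,p) for p in P)]).astype(int)
        cv2.polylines(c,[q],True,col,1)
    return c
E
python3 - <<'E'
from h import *
np.set_printoptions(precision=4,suppress=True)
p,e=tri((254.5,185.7),(346,219.5));print("bottle mid",p,e)
a=cv2.imread("pics/a.png")[:,:,::-1];b=cv2.imread("pics/b.png")[:,:,::-1]
# stand: top-view circle blends foot and top; seed
S=atz("top",346.9,231.2,.04);print("stand top from top",S, "scene", atz("scene",257.7,196,.04))
print(tri((257.7,196),(346.9,231.2)))
B=atz("top",347,218,.066+.04)
m=[(circ(S,.038,.04),(0,255,0)),(circ(S,.044,0.008),(255,0,0)),(circ(p,.011,.106),(255,0,255)),(circ(p,.020,.054),(0,0,255))]
cv2.imwrite("pics/c.png",np.hstack([crop("scene",a,257,195,28,7,m),crop("top",b,347,228,28,7,m)]))
cv2.imwrite("pics/c2.png",np.hstack([crop("scene",a,257,195,28,7),crop("top",b,347,228,28,7)]))
E
python3 -c "
import cv2,numpy as np
a=cv2.imread('pics/c.png');b=cv2.imread('pics/c2.png');c=np.vstack([a,b]);cv2.imwrite('pics/c3.png',cv2.resize(c,None,fx=.76,fy=.76))"
```

```text
bottle mid [ 0.534  -0.1284  0.0734] 0.005648297923840836
stand top from top [ 0.5128 -0.1363  0.04  ] scene [ 0.525  -0.1239  0.04  ]
(array([ 0.5135, -0.1389,  0.0247]), np.float64(0.0010115091074390068))
```

View pics/c3.png

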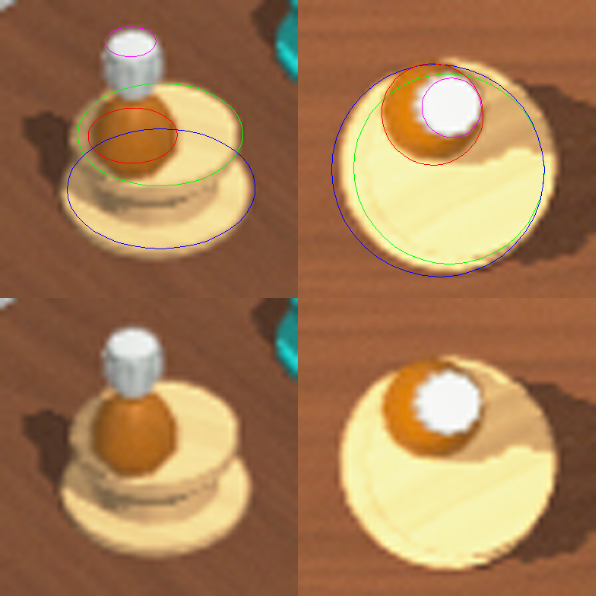

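The overlay shows the bottle model fitting at (0.534, -0.128): amber belly at scene (254,192) and top (346,221). The stand sits about 2 px further right than my first guess. I'll fit the stand outline properly and locate the turquoise bottle, since I must keep clear of it.

```bash
cat >> h.py <<'E'
from scipy.optimize import minimize
def smask(n,S,B,shape=(420,560)):
    m=np.zeros(shape,np.uint8)
    def hull(P):
        q=np.array([proj(n,p) for p in P],np.float32); cv2.fillConvexPoly(m,np.round(cv2.convexHull(q)*16).astype(np.int32),255,cv2.LINE_AA,4)
    hull(np.vstack([circ(S,.044,0),circ(S,.044,.008)])); hull(circ(S,.030,.008).tolist()+circ(S,.030,.03).tolist()); hull(circ(S,.038,.04).tolist()+circ(S,.038,.034).tolist())
    hull(np.vstack([circ(B,.013,.04),circ(B,.02,.05),circ(B,.02,.058),circ(B,.007,.08)])); hull(np.vstack([circ(B,.011,.086),circ(B,.011,.106)]))
    return m/255.
def fitstand(n,img,S0,B):
    hsv=cv2.cvtColor(np.ascontiguousarray(img),cv2.COLOR_RGB2HSV); u,v=map(int,proj(n,[*S0[:2],.04]))
    obs=(img[:,:,0]>140).astype(float)
    w=np.zeros(obs.shape); w[v-26:v+28,u-26:u+26]=1
    c=lambda s:(w*abs(obs-smask(n,s,B))).sum()
    r=minimize(c,S0[:2],method="Nelder-Mead",options=dict(initial_simplex=np.array(S0[:2])+[[0,0],[.004,0],[0,.004]],xatol=1e-4)); return r.x,r.fun
E
python3 - <<'E'
from h import *
np.set_printoptions(precision=4,suppress=True)
a=cv2.imread("pics/a.png")[:,:,::-1];b=cv2.imread("pics/b.png")[:,:,::-1]
B=[.534,-.1284]
for n,i in(("scene",a),("top",b)): print(n,fitstand(n,i,[.515,-.139],B))
print("turq bottle",tri((217.2,211.3),(353.9,181.4)))
S=np.array([.515,-.140]);d=S-B;print(np.linalg.norm(d),d/np.linalg.norm(d))
E
```

```text
Traceback (most recent call last):
  File "h.py", line 41, in fitstand
    r=minimize(c,S0[:2],method="Nelder-Mead",options=dict(initial_simplex=np.array(S0[:2])+[[0,0],[.004,0],[0,.004]],xatol=1e-4)); return r.x,r.fun
  File "h.py", line 40, in <lambda>
    c=lambda s:(w*abs(obs-smask(n,s,B))).sum()
                          ~~~~~^^^^^^^
  File "h.py", line 34, in smask
    hull(np.vstack([circ(B,.013,.04),circ(B,.02,.05),circ(B,.02,.058),circ(B,.007,.08)])); hull(np.vstack([circ(B,.011,.086),circ(B,.011,.106)]))
    ~~~~^^^^^^^^^^^^^^^^^^^^^^^^^^^^^^^^^^^^^^^^^^^^^^^^^^^^^^^^^^^^^^^^^^^^^^^^^^^^^^^^^
  File "h.py", line 32, in hull
    q=np.array([proj(n,p) for p in P],np.float32); cv2.fillConvexPoly(m,np.round(cv2.convexHull(q)*16).astype(np.int32),255,cv2.LINE_AA,4)
                ~~~~^^^^^
  File "h.py", line 14, in proj
    m,f,T=cam(n); c=T[:3,:3].T@(np.array(p)-T[:3,3]); return f*c[0]/c[2]+m["cx"],f*c[1]/c[2]+m["cy"]
          ~~~^^^
  File "h.py", line 4, in cam
    m=vision.camera_model(n); f=210/np.tan(np.radians(m["fov_y"])/2); return m,f,np.array(m["world_from_camera"])
ValueError: time passes only in moves, steps and waits
```

```bash
sed -i 's/^def cam(n):/import functools\n@functools.lru_cache\ndef cam(n):/; /^def fit(n,model/d' h.py
python3 - <<'E'
from h import *
np.set_printoptions(precision=4,suppress=True)
a=cv2.imread("pics/a.png")[:,:,::-1];b=cv2.imread("pics/b.png")[:,:,::-1]
B=[.534,-.1284]
for n,i in(("scene",a),("top",b)): print(n,fitstand(n,i,[.515,-.139],B))
print("turq bottle",tri((217.2,211.3),(353.9,181.4)))
S=np.array([.515,-.140]);d=S-B;print(np.linalg.norm(d),d/np.linalg.norm(d)); print(bot.get_obs()["clock"])
E
```

```text
scene (array([ 0.5121, -0.1405]), np.float64(139.72156862745098))
top (array([ 0.4971, -0.1284]), np.float64(1099.513725490196))
turq bottle (array([ 0.6218, -0.1569,  0.0197]), np.float64(0.0013544684474233485))
0.022261176967986244 [-0.8535 -0.5211]
0.4
```

The scene fit puts the stand at (0.512, -0.1405), so I'll use (0.514, -0.140). The bottle is about 23 mm off, and the push direction is (-0.865, -0.50). The turquoise bottle at (0.622, -0.157) is clear. I'll move above the start point with the fingers about 20 mm apart, so the two tips cradle the belly.

>>> send_rows(motion="0.5 4.4 -1.8 0 0; 0.5 8.8 -3.7 0 0; 0.5 13.2 -5.5 0 0; 0.5 17.6 -7.4 0 0; 0.5 22 -9.2 0 0")

```text
clock: 0.9
eef_pos: [0.3435, -0.311, 0.2315]
tool_rot: [0.986, 0.167, 0.0, 0.0]
ft_force: [0.4, -0.9, 0.1]
grip_width: 0.0212
grasp_force: 0.0
```

>>> send_rows(motion="0.5 4.4 -1.8 0 0; 0.5 8.8 -3.7 0 0; 0.5 13.2 -5.5 0 0; 0.5 17.6 -7.4 0 0; 0.5 22 -9.2 0 0")

```text
clock: 1.4
eef_pos: [0.521, -0.1512, 0.2315]
tool_rot: [0.986, 0.168, 0.0, 0.0]
ft_force: [0.3, -1.4, 0.7]
grip_width: 0.0217
grasp_force: 0.0
```

>>> send_rows(motion="0.5 3 -1.3 2 -0.09; 0.5 6.1 -2.6 4 -0.19; 0.5 6.1 -2.6 7 -0.19; 0.5 6.1 -2.6 8 -0.19; 0.5 6.1 -2.6 8 -0.19")

```text
clock: 1.9
eef_pos: [0.5669, -0.1079, 0.1493]
tool_rot: [0.966, 0.26, -0.002, -0.001]
ft_force: [-0.4, 0.5, -0.4]
grip_width: 0.0212
grasp_force: 0.0
```

Run:
```python
from h import *
np.set_printoptions(precision=4,suppress=True)
a=shot("scene");b=shot("top")
o=bot.get_obs();print(o["clock"],o["eef_pos"],o["tool_rot"],o["grip_width"],o["ft_force"])
t=np.array(o["eef_pos"]); m=[(circ(t,.004,t[2]),(0,0,255)),(circ([.514,-.14],.038,.04),(0,255,0))]
cv2.imwrite("pics/d.png",np.hstack([crop("scene",a,257,180,40,5,m),crop("top",b,347,220,40,5,m)]))
```

```text
2.0 [ 0.5687 -0.1088  0.1523] [0.9657 0.2598 0.0004 0.0002] 0.02128061142431187 [-0.6709  0.4918  0.8409]
```

View pics/d.png

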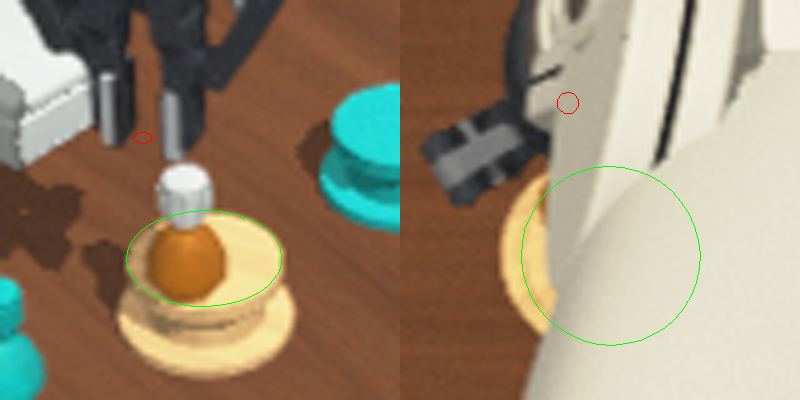

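The tips are apart and behind the bottle. Belly is at (187,258) in the left crop and the scene overlay of the stand matches. Next I descend behind the bottle.

>>> send_rows(motion="0.5 0 0 3 0; 0.5 0 0 6 0; 0.5 0 0 9 0; 0.5 0 0 10.4 0; 0.5 0 0 10.4 0")

```text
clock: 2.5
eef_pos: [0.5676, -0.1088, 0.0468]
tool_rot: [0.966, 0.26, -0.001, -0.0]
ft_force: [-0.5, -0.2, 0.4]
grip_width: 0.0215
grasp_force: 0.0
```

Run:
```python
from h import *
np.set_printoptions(precision=4,suppress=True)
a=shot("scene")
o=bot.get_obs();print(o["clock"],o["eef_pos"],o["tool_rot"],o["grip_width"],o["ft_force"])
t=np.array(o["eef_pos"]); m=[(circ(t,.004,t[2]),(0,0,255)),(circ([.514,-.14],.038,.04),(0,255,0)),(circ([.534,-.1284],.02,.054),(255,0,0))]
cv2.imwrite("pics/e.png",crop("scene",a,257,180,40,7,m))
```

```text
2.55 [ 0.5689 -0.109   0.0482] [0.9657 0.2597 0.0003 0.0002] 0.02146610583864993 [ 0.5374  0.3827 -0.2276]
```

View pics/e.png

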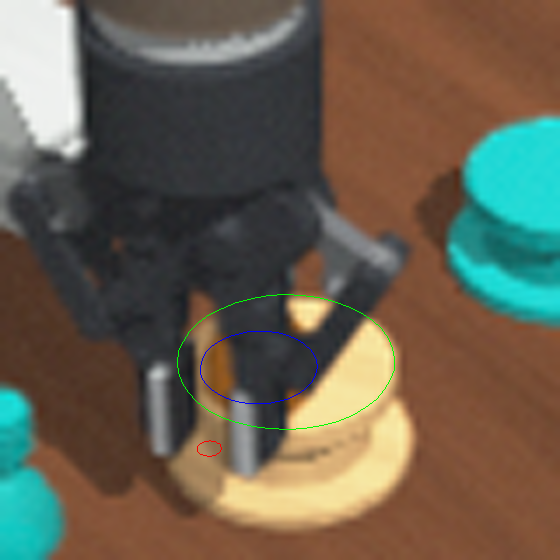

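>>> send_rows(motion="0.5 -0.2 0 0 0; 0.5 -0.5 0 0 0; 0.5 -0.8 0 0 0; 0.5 -1.0 0 0 0; 0.5 -1.2 0 0 0")

```text
clock: 3.05
eef_pos: [0.5584, -0.1143, 0.0478]
tool_rot: [0.966, 0.26, 0.0, 0.0]
ft_force: [0.4, 0.7, 0.5]
grip_width: 0.0215
grasp_force: 0.3
```

>>> send_rows(motion="0.5 -0.2 0 0 0; 0.5 -0.4 0 0 0; 0.5 -0.7 0 0 0; 0.5 -1.0 0 0 0; 0.5 -1.2 0 0 0")

```text
clock: 3.55
eef_pos: [0.5477, -0.1204, 0.0473]
tool_rot: [0.966, 0.26, -0.0, -0.0]
ft_force: [1.1, 0.1, -0.4]
grip_width: 0.0212
grasp_force: 0.4
```

Run:
```python
from h import *
np.set_printoptions(precision=4,suppress=True)
a=shot("scene")
o=bot.get_obs();print(o["clock"],o["eef_pos"],o["tool_rot"],o["grip_width"],o["ft_force"])
t=np.array(o["eef_pos"]); B=t[:2]-.028*np.array([.865,.502]); print("predicted bottle",B)
m=[(circ(t,.004,t[2]),(0,0,255)),(circ([.514,-.14],.038,.04),(0,255,0)),(circ(B,.02,.054),(255,0,0))]
cv2.imwrite("pics/f.png",crop("scene",a,257,180,40,7,m))
```

```text
3.6 [ 0.5474 -0.1205  0.0473] [ 0.9656  0.2602 -0.0002 -0.    ] 0.021479950922310725 [0.7546 0.5505 0.0886]
predicted bottle [ 0.5232 -0.1345]
```

View pics/f.png

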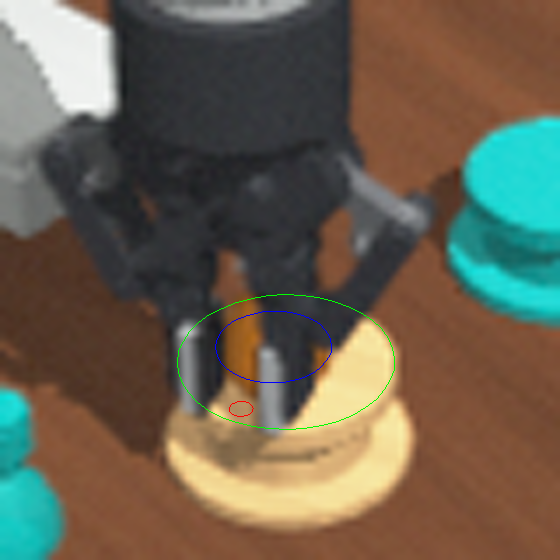

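The bottle is still upright and being pushed, with about 1 N of contact (amber at (245,340) in the crop). I'll push about 9 mm more, then back away, lift and look.

>>> send_rows(motion="0.5 -0.2 0 0 0; 0.5 -0.4 0 0 0; 0.5 -0.6 0 0 0; 0.5 -0.8 0 0 0; 0.5 -0.9 0 0 0")

```text
clock: 4.1
eef_pos: [0.5399, -0.1248, 0.0472]
tool_rot: [0.966, 0.26, -0.0, -0.0]
ft_force: [2.1, 0.1, 0.3]
grip_width: 0.0212
grasp_force: 0.3
```

>>> send_rows(motion="0.5 0.2 0 0 0; 0.5 0.6 0 0 0; 0.5 1.2 0 0 0; 0.5 2 0 0 0; 0.5 2.6 0 0 0")

```text
clock: 4.6
eef_pos: [0.5636, -0.1111, 0.0473]
tool_rot: [0.965, 0.261, 0.0, 0.0]
ft_force: [-0.1, 0.3, 0.2]
grip_width: 0.0212
grasp_force: 0.0
```

>>> send_rows(motion="0.5 0 0 -3 0; 0.5 0 0 -7 0; 0.5 2 3 -11 0; 0.5 2 7.5 -11 0; 0.5 2 12 -11 0")

```text
clock: 5.1
eef_pos: [0.6433, -0.2056, 0.1604]
tool_rot: [0.965, 0.262, 0.002, 0.002]
ft_force: [1.1, -0.0, -0.5]
grip_width: 0.0214
grasp_force: 0.0
```

Run:
```python
from h import *
np.set_printoptions(precision=4,suppress=True)
a=shot("scene");b=shot("top")
for n in("scene","top"):
    print(n,[(np.round(r["rect"],1).tolist(),round(r["conf"],2)) for r in boxes_of(n,"bottle")[:3]])
o=bot.get_obs();print(o["clock"],o["eef_pos"],o["ft_force"])
S=[.514,-.14]
m=[(circ(S,.038,.04),(0,255,0)),(circ(S,.02,.054),(255,0,0)),(circ(S,.011,.106),(255,0,255))]
cv2.imwrite("pics/g.png",np.hstack([crop("scene",a,257,190,28,7,m),crop("top",b,347,228,28,7,m)]))
```

```text
scene [([260.0, 181.6, 13.8, 23.1], 0.71), ([219.3, 210.6, 18.8, 30.5], 0.55)]
top [([351.0, 230.9, 15.4, 16.7], 0.74), ([353.3, 182.9, 14.4, 18.4], 0.61)]
5.3 [ 0.6403 -0.2059  0.1559] [ 0.4844  1.0694 -0.9588]
```

View pics/g.png

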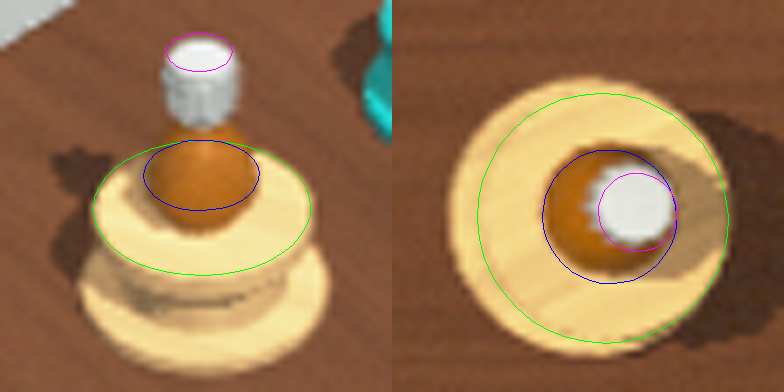

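The amber bottle stands upright on its stand. In the top crop its belly is at (610,208), against a stand centre of about (605,213). That is an offset of about 1 to 2 mm, inside the 6 mm limit. The turquoise things have not moved and the arm is clear, so I'm handing in.

```bash
python3 -c "
from workcell import workorder
print(workorder.job_done())"
```

```text
the job is handed in; nothing more can be done
None
```

The perfume bottle now stands upright about 1–2 mm from the middle of its stand, measured in the last pictures; it took one gentle push at belly height, nothing else was touched, and the job was handed in at about 5.3 s.

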